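# Hang the discard caddy on the washer's folding hook

## Robot

A 6-joint arm with a two-finger parallel gripper is mounted at the origin on the work surface. World frame = base frame: x ahead of the robot, y to its left, z up, the work surface at z = 0. Lengths are in m, angles in rad, forces in N, time in s.
With the tool pointing down it reaches from about 0.375 to 0.825 m from the base axis. Payload 5.5 kg.
Tool frame: the origin (TCP) lies midway between the tips of the shut fingers; the grasp point (between the pads) lies 19 mm behind it; z points along the fingers, y is the direction in which the jaws open and shut (so a half turn about z gives the same grasp; the last joint's range is limited). The gripper opens to 85 mm and grips with 20 to 120 N. Pads are 22 mm wide; open, the fingers measure 114 mm over their backs; the gripper's body (76 mm by 85 mm) begins 54 mm behind the grasp point. The pads swing forward as they close: fully open they stand 13 mm farther back than shut.
Start: joints at [1.277, 0.314, -0.047, 1.21, 0, 1.571], TCP at [0.174, 0.574, 0.231] pointing down, gripper open.
Joint ranges: [-2.67, 2.67], [-0.69, 1.73], [-1.03, 1.25], [-2.08, 2.16], [-1.42, 1.45], [-3.14, 3.14]. Speed limits (rad/s): [2.39, 2.39, 3.01, 3.14, 3.14, 3.14].

## Interface

Orientations are given as a unit quaternion [x, y, z, w].
In Python, from bench import bot, imaging, job_done, models gives the robot as it stands.
- The arm moves only by the tool play_rows, never from a script. Its argument "moves" is a list that holds one entry, the list of rows, each a list of 7 numbers: the closure, from -1 (fully open) to 1 (shut), then the shift along the tool's x, y, z in mm, then the turn, a rotation vector about the tool's x, y, z in rad. In form: [[[hand, dx, dy, dz, ax, ay, az], ...]]. A call has 1 to 12 rows; each row shifts and turns the pose as measured when the row begins, along the tool's axes as they then stand; what a row does not reach is not made up. A row lasts 1/8 s, in which the tool goes at most 62.5 mm and 10.7 degrees, less where a joint would pass 70% of its speed; a pose out of reach is approached as far as the arm can. A call with a gripper value outside its range is refused whole. The fingers move at their own pace and stop on an object; "force" is the grip in N (left out, the last holds). Time passes only in rows, so rows that do not move let the fingers close. It gives the time, the measured TCP pose, the force and the opening at its end, in the units of the state.
- bot.get_obs(): the state, without advancing time (a new reading comes with each control period).
- imaging.get_image(name): name is "scene" or "top" or "wrist"; returns a dict with "frame" (384x512x3 uint8, red, green, blue), "depth" (384x512 float32, m along the optical axis (not along the pixel's ray), 0 where there is no reading), "K" (3x3 intrinsics, pixels), "k1" (the pictures are not rectified: a ray, as slopes to the right and down, at radius r is drawn at 1 + k1 r^2 times it, then the intrinsics apply), "view" (4x4, takes a point from world to camera coordinates); the wrist camera has in their place "mount" (4x4, takes a point from camera to tool coordinates, whose origin is the TCP and whose axes are the flange's). Camera axes: x right, y up, looking along -z (the intrinsics and any distortion apply to the point x, -y, -z); pixel columns grow to the right and rows downward; lengths in m; the calibration is good to about 2 mm. A picture is of the moment at which its call begins: read the wrist's pose just before it.
- job_done(): hands the job in, once; it reports no verdict.
Trained networks look in the newest picture that a camera, given by its name, has taken for a name from the list of things; names that differ only in an ending like _2 or _b are one class to them, and where a whole thing is asked for, a point or a joint stands for the part that bears it (a point fixed in the world has none). Each returns a list of dicts, best first, with "p" (0 to 1); they miss things now and then, are a little off and sometimes report something else, mostly with a low value. They report only what shows in the picture. A call takes as long as a camera call. They do not tell look-alikes from the thing itself.
- models.boxes_of(camera, label): "extent" ([left, top, right, bottom] in pixels, round what is visible of it).
- models.masks_of(camera, label): "region" (384x512 bool, what is visible of it) and "extent" ([left, top, right, bottom] in pixels, round what is visible of it).
The state is a dict: "time": time; "joints": joint angles; "joint_velocities": joint speeds; "effort": joint torques, N m; "tcp_pos": TCP position; "orientation": TCP orientation; "contact_force": force on the tool from outside, world axes, zero at the start; "wrist_torque": the same for the moment, N m; "opening": finger opening in m.
Only numpy, scipy, OpenCV 4.12 (cv2) and the standard library are available. Lean on these libraries where they do the work, as an engineer would, in place of code of your own. Each camera call takes 0.05 s, during which the arm holds its last target.

## Task

Fold the hook on the plate washer's side panel out and all the way down to its stop, then hang the white discard caddy on it by the hole in its handle plate: slide it along the hook up to the collar, until the spring catch snaps up behind it, forcing and ramming nothing. Leave the caddy hanging freely, and leave the bottle, the tip box and the beaker standing where they are.

Things in the scene. Friction and masses are not known exactly. Their poses are not given: they have to be found in the camera images.
- washer: Plate washer: grey bench-top instrument, fixed, 320 (x) x 300 (y) mm, flat top 245 mm above the bench (on it a smoked lid 12 mm high, starting 115 mm behind the panel face). Origin: centre of its underside. z up, y straight out of the side panel that carries the hook (face 150 mm from the origin), x along that panel.
- hook_pivot (a point): Middle of the hook's level hinge axis, 160 mm above the bench, 5 mm inside the panel face. Frame as the washer's: x along the hinge axis, y out of the panel, z up. Folded, the steel hook stands straight up from here, its root flush in the panel and its end above the panel's top edge; folded out it points level along +y.
- scoop (a point): Finger scoop in the panel's top edge behind the folded hook, open at the top. The point is the centre of its floor, 200 mm above the bench (45 mm below the top), 25 mm behind (-y of) the hinge axis. It is 100 mm wide (x) and reaches from 50 mm behind the hinge axis to the hook's back, 5 mm behind the axis. Frame as the washer's.
- hook (a joint): Angle of the folding hook: 0 folded up flat in the panel, 1.571 folded out level, against its stop. It starts folded or nearly so. The hinge is stiff (about 0.11 N m of friction), so the hook stays where it is left; 1 to 2 N at its end moves it.
- hook_nose (a point): Rounded free end of the hook, 120 mm from the hinge axis, mid-thickness. Folded, it stands 35 mm above the washer's top. The first 32 mm from the hinge are a root 26 mm wide; from there on the hook is a straight peg 12 mm wide and 10 mm thick, its mid-line running from hook_pivot to here. Frame as hook_seat.
- hook_seat (a point): Middle of the stretch where the caddy hangs, 61.5 mm from the hinge axis, on the peg's face that is uppermost when folded out (5 mm off its mid-line). Frame turns with the hook: z from hinge to nose, x along the hinge axis, -y up when folded out. A collar is clamped on the peg as last set: its face, 10 mm above the peg, where the plate stops, lies 45 to 63 mm from the axis; feel for it.
- catch (a joint): Spring catch of the collar, a 7 mm wide tongue in the peg's upper side: 0 sprung up, about 0.35 pressed flush. It rises as a ramp from 37 mm before the collar's face (nose side) to its free end, 15 mm from the face and 12 mm above the peg. A plate slid on from the nose presses it down (4 to 8 N); it springs up once the 8 mm plate is within 2 mm of the face.
- caddy_grip (a point): Loose white plastic discard caddy, empty, about 220 g: open box 100 (x) x 72 (y) mm, 80 mm high, with an upright handle plate across its middle, 190 mm high over all. The point is the centre of the plate's grip head, 175 mm above the underside: 44 mm wide (x), 18 mm thick (y), 30 mm high. z up. Turned by half a turn it is the same.
- caddy_eye (a point): Middle of the upper edge of the hole in the handle plate, 135 mm above the caddy's underside, mid-thickness. The hole runs along y, is 30 mm wide (x) and reaches 17 mm down from here; plate 44 mm wide, 8 mm thick (y). Axes as caddy_grip. Hanging, this edge rests on the peg and the underside is 30 mm above the bench.
- reagent_mid (a point): Bystander: small dark reagent bottle, 48 mm across, 95 mm high; point at its centre.
- tipbox_mid (a point): Bystander: closed grey pipette-tip box, 85 x 120 mm, 58 mm high; point at its centre.
- beaker_mid (a point): Bystander: small glass beaker, 60 mm across, 70 mm high; point at its centre.
Mind the look-alikes: they are no part of the job. What is shaped like the part that bears caddy_grip but green or red is not meant.

How it is judged:
On the way, in this order (a step that is already met when the one before it is completed fails the run):
1. the hook is folded out against its stop (value of joint hook above 1.5 rad), for 0.2 s.
2. the caddy's handle plate is on the hook between collar and catch, and the catch has sprung up (value of joint catch below 0.12 rad and z of caddy_eye in the frame of hook_seat between -0.014 and 0.014 m and x of caddy_eye in the frame of hook_seat between -0.012 and 0.012 m and y of caddy_eye in the frame of hook_seat between -0.006 and 0.004 m), for 0.1 s.
At the end, for the whole second after the job is handed in: Hook folded out (over 1.5 rad); the caddy hangs by its hole's upper edge, within 14 mm of the seat point along the hook, 12 mm across, 4 mm in height, upright within 0.15 rad; catch sprung up (under 0.12 rad); bottle, tip box and beaker within 30 mm of their start (value of joint hook above 1.5 rad and value of joint catch below 0.12 rad and z of caddy_eye in the frame of hook_seat between -0.014 and 0.014 m and x of caddy_eye in the frame of hook_seat between -0.012 and 0.012 m and y of caddy_eye in the frame of hook_seat between -0.004 and 0.004 m and angle between caddy_eye's own z axis and vertical below 0.15 rad and distance of each of reagent_mid, tipbox_mid, beaker_mid from where it was at the start of the episode below 0.03 m); the robot touches nothing.
It fails at once if the washer or its hook is forced or rammed (over 60 N) (contact force between washer and anything else above 60 N).
It fails at once if the bottle, tip box or beaker is shoved or knocked over (moved over 30 mm) (distance of any of reagent_mid, tipbox_mid, beaker_mid from where it was at the start of the episode above 0.03 m).
It also fails if it takes over 72 s, if anything falls off the work surface, if the arm or the gripper's body presses on something with over 40 N, if the wrist force passes 120 N, or if a joint passes its speed limit or range.

## Working session

There is one attempt and no reset: what is moved stays moved. The work goes in short steps, Python scripts to look and compute and a tool call to move; the robot and the scene stay as the last step left them, time stands still between calls to the robot, and variables do not carry over. Pictures are saved under pics/ and viewed, and the job is handed in when it is done.

Besides the shell and the picture viewer there is one more tool, called after ">>>" as name([rows], argument=value, ...), one row to a line, values as JSON. play_rows: Moves the arm, as the interface text tells. Its arguments: {"type":"object","properties":{"moves":{"type":"array","items":{"type":"array","items":{"type":"array","items":{"type":"number"}}}},"force":{"type":"number"}},"required":["moves"]}

```bash
ls; mkdir -p pics; cat > h.py <<'E'
import numpy as np, cv2
from bench import bot, imaging, job_done, models
from scipy.spatial.transform import Rotation as R
def snap(name,fn=None):
    o=bot.get_obs()
    im=imaging.get_image(name)
    if name=='wrist':
        T=np.eye(4);T[:3,:3]=R.from_quat(o['orientation']).as_matrix();T[:3,3]=o['tcp_pos']
        c2w=T@np.array(im['mount'])
    else: c2w=np.linalg.inv(np.array(im['view']))
    im['c2w']=c2w
    if fn: cv2.imwrite('pics/'+fn,im['frame'][:,:,::-1])
    return im
def cloud(im):
    K=np.array(im['K']);h,w=im['depth'].shape
    u,v=np.meshgrid(np.arange(w),np.arange(h))
    dist=np.array([im['k1'],0,0,0,0],float)
    p=cv2.undistortPoints(np.stack([u,v],-1).reshape(-1,1,2).astype(np.float64),K,dist).reshape(h,w,2)
    d=im['depth']
    c=np.stack([p[...,0]*d,-p[...,1]*d,-d,np.ones_like(d)],-1)
    W=(c@im['c2w'].T)[...,:3]
    W[d<=0]=np.nan
    return W
def proj(im,P):
    P=np.atleast_2d(P);c=np.c_[P,np.ones(len(P))]@np.linalg.inv(im['c2w']).T
    s=np.c_[c[:,0]/-c[:,2],-c[:,1]/-c[:,2]]
    s=s*(1+im['k1']*(s**2).sum(1,keepdims=True))
    K=np.array(im['K']);return np.c_[s[:,0]*K[0,0]+K[0,2],s[:,1]*K[1,1]+K[1,2]]
E
python3 - <<'E'
from h import *
print(bot.get_obs())
for n in ['scene','top','wrist']:
    im=snap(n,n+'0.png'); print(n,im['K'],im['k1'],im['c2w'].round(3))
    for l in ['washer','hook','caddy_grip','reagent_mid','tipbox_mid','beaker_mid','catch']:
        print(l,[(round(b['p'],2),[int(x) for x in b['extent']]) for b in models.boxes_of(n,l)])
E
```

```text
pics
{'time': 0.0, 'joints': array([ 1.27696699e+00,  3.14244300e-01, -4.80637411e-02,  1.21018005e+00,
        2.32089559e-05,  1.57077885e+00]), 'joint_velocities': array([ 2.21771314e-03,  7.10669673e-04, -2.30006712e-04, -7.46456720e-04,
       -8.57285700e-05,  6.25093419e-04]), 'effort': array([ 9.59183963e-04, -5.39593005e+01,  3.39749408e+01,  1.92056398e-02,
       -3.57599874e-04, -5.17219249e-06]), 'tcp_pos': array([0.17360137, 0.5737486 , 0.23043032]), 'orientation': array([ 1.46378052e-01,  9.89228361e-01, -8.35067832e-04, -1.35312384e-04]), 'contact_force': array([ 0.80548805, -0.33279305,  0.24191922]), 'wrist_torque': array([ 0.02253263, -0.02740836, -0.08680159]), 'opening': 0.0853063591746751}
scene [[436.81304186   0.         253.41753306]
 [  0.         436.81304186 184.99191221]
 [  0.           0.           1.        ]] -0.13101264677154317 [[-0.439 -0.731  0.523  1.288]
 [ 0.898 -0.366  0.242  0.411]
 [ 0.015  0.576  0.817  1.324]
 [ 0.     0.     0.     1.   ]]
washer [(0.65, [116, 80, 240, 208])]
hook [(0.67, [198, 143, 209, 168]), (0.52, [271, 182, 312, 230]
[... 664 characters left out ...]
.82, [226, 243, 258, 283]), (0.77, [111, 195, 153, 238]), (0.71, [152, 249, 196, 292]), (0.66, [182, 194, 217, 236])]
reagent_mid [(0.59, [167, 190, 183, 203])]
tipbox_mid [(0.95, [199, 122, 240, 154]), (0.35, [289, 154, 437, 297])]
beaker_mid [(0.96, [112, 251, 138, 272])]
catch []
wrist [[344.33388656   0.         254.26047889]
 [  0.         344.33388656 188.58495358]
 [  0.           0.           1.        ]] -0.04283497997287128 [[ 0.289 -0.923 -0.252  0.109]
 [ 0.957  0.279  0.076  0.594]
 [ 0.    -0.263  0.965  0.374]
 [ 0.     0.     0.     1.   ]]
washer []
hook []
caddy_grip [(0.71, [35, 367, 71, 383])]
reagent_mid []
tipbox_mid []
beaker_mid [(0.94, [150, 321, 193, 356])]
catch []
```

View pics/scene0.png

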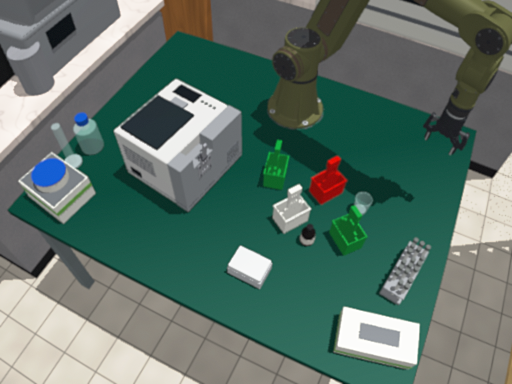

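View pics/top0.png

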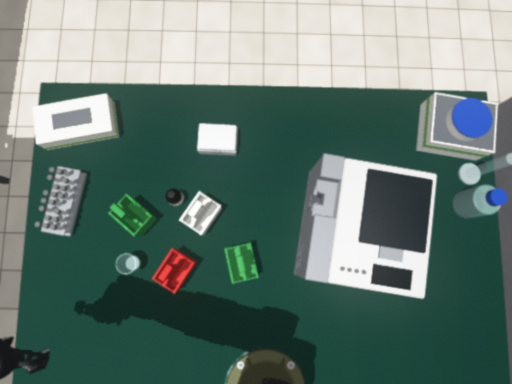

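```bash
python3 - <<'E'
import cv2
a=cv2.imread('pics/scene0.png')[130:260,190:380];cv2.imwrite('pics/s0c.png',cv2.resize(a,None,fx=4,fy=4,interpolation=2))
a=cv2.imread('pics/top0.png')[110:310,100:300];cv2.imwrite('pics/t0c.png',cv2.resize(a,None,fx=3,fy=3,interpolation=2))
E
```

```text
(no output)
```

View pics/s0c.png

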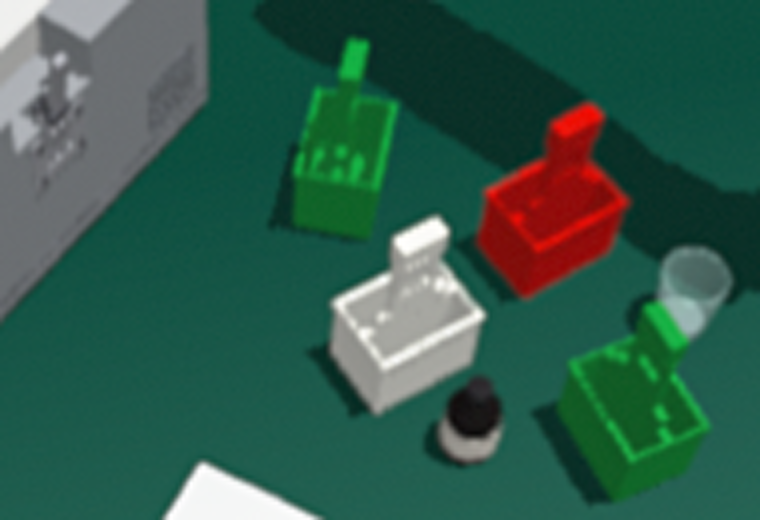

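View pics/t0c.png

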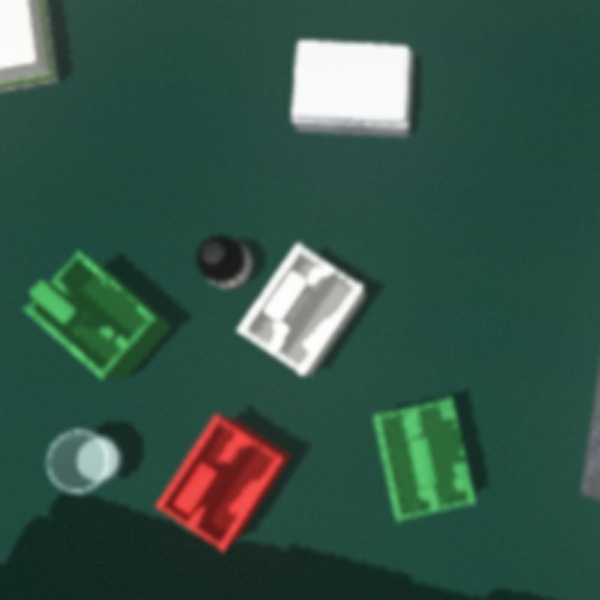

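The candidates are white (top 200,213; scene 291,210), red (175,270), green (242,262) and green (130,214). Only the white one fits, and the enlarged crops confirm it. Next I measure the geometry.

```bash
python3 - <<'E'
from h import *
for n in ['scene','top']:
    im=snap(n); W=cloud(im)
    np.save(n+'W.npy',W)
    for l in ['washer','caddy_grip','reagent_mid','tipbox_mid','beaker_mid']:
        for m in models.masks_of(n,l):
            r=m['region'];P=W[r];P=P[np.isfinite(P).all(1)]
            print(n,l,round(m['p'],2),m['extent'],len(P),np.median(P,0).round(3),np.percentile(P,2,0).round(3),np.percentile(P,98,0).round(3),im['frame'][r].mean(0).round())
    # washer top plane
    r=(W[...,2]>0.235)&(W[...,2]<0.252)&(W[...,1]<0.1)
    if n=='top': r[:, :300]=r[:, :300]
    nl,lab,st,ce=cv2.connectedComponentsWithStats(r.astype(np.uint8))
    i=1+np.argmax(st[1:,4]);P=W[lab==i]
    print(n,'top',len(P),P.mean(0),P.min(0),P.max(0),cv2.minAreaRect((P[:,:2]*1000).astype(np.float32)))
    # panel: points z 0.02..0.22
    c=np.array([0.5,-0.1])
E
```

```text
scene washer 0.95 [113.6, 80.1, 241.3, 209.5] 10730 [ 0.531 -0.208  0.242] [ 0.328 -0.407  0.021] [ 0.651 -0.088  0.261] [129. 133. 135.]
scene caddy_grip 0.9 [328.2, 203.2, 365.1, 253.6] 1151 [0.517 0.402 0.067] [0.48  0.346 0.005] [0.564 0.458 0.191] [ 19. 108.  45.]
scene caddy_grip 0.75 [197.2, 144.5, 209.6, 169.5] 176 [ 0.552 -0.112  0.213] [ 0.527 -0.136  0.147] [ 0.563 -0.101  0.277] [105. 106. 110.]
scene caddy_grip 0.71 [275.0, 182.4, 309.3, 231.0] 1084 [0.523 0.201 0.067] [0.467 0.146 0.003] [0.572 0.25  0.192] [176. 177. 171.]
scene caddy_grip 0.57 [307.4, 154.8, 349.2, 202.7] 1014 [0.361 0.271 0.063] [ 0.246  0.215 -0.002] [0.406 0.321 0.19 ] [151.  16.  13.]
scene caddy_grip 0.42 [115.2, 79.5, 239.9, 209.5] 10547 [ 0.531 -0.207  0.242] [ 0.333 -0.402  0.029] [ 0.651 -0.088  0.261] [129. 133. 135.]
scene reagent_mid 0.8 [301.2, 226.6, 316.2, 244.6] 252 [0.579 0.284 0.062] [0.557 0.26  0.014] [0.591 0.305 0.098] [64. 65. 62.]
scene tipbox_mid 0.75 [225.9, 247.7, 268.7, 289.5] 1137 [0.765 0.16  0.057] [0.715 0.101 0.01 ] [0.797 0.215 0.064] [217. 218. 219.]
scene beaker_mid
[... 1478 characters left out ...]
 0.32  -0.396  0.089] [ 0.633 -0.092  0.261] [151. 155. 157.]
top tipbox_mid 0.18 [307.9, 186.6, 320.7, 204.9] 124 [ 0.543 -0.113  0.218] [ 0.533 -0.127  0.157] [ 0.561 -0.101  0.281] [116. 118. 123.]
top beaker_mid 0.56 [114.5, 250.0, 139.4, 271.0] 393 [0.368 0.417 0.034] [0.343 0.38  0.002] [0.395 0.434 0.073] [119. 149. 143.]
top beaker_mid 0.23 [310.8, 192.8, 316.8, 205.0] 115 [ 0.543 -0.112  0.218] [ 0.533 -0.127  0.164] [ 0.56  -0.101  0.281] [117. 119. 124.]
top top 8713 [ 0.44446291 -0.22564883  0.2462218 ] [ 0.29502158 -0.42796636  0.23517056] [ 0.65558128 -0.08212993  0.25199979] ((475.51202392578125, -255.73814392089844), (300.88665771484375, 320.5235900878906), 80.78276824951172)
```

```bash
python3 - <<'E'
from h import *
for n in ['scene','top']:
    W=np.load(n+'W.npy')
    th=np.radians(80.6);y=np.array([np.cos(th),np.sin(th)]);x=np.array([y[1],-y[0]])
    c=np.array([.4745,-.2555])
    D=W[...,:2]-c; X=D@x;Y=D@y;Z=W[...,2]
    # panel face: fit
    r=(Z>0.03)&(Z<0.22)&(abs(X)<.15)&(Y>.14)&(Y<.16)&(abs(X)>.02)
    if r.sum()>50:
        p=np.polyfit(X[r],Y[r],1);print(n,'panel n',r.sum(),'slope',p, 'y med',np.median(Y[r]))
    # side edges at top
    r=(abs(Z-.245)<.006)&(abs(X)<.2)&(abs(Y)<.17)
    print('top ext',np.percentile(X[r],[.3,99.7]),np.percentile(Y[r],[.3,99.7]),np.median(Z[r]))
    # hook
    r=(Z>.255)&(Y>.11)&(Y<.26)&(abs(X)<.15)
    print('nose',r.sum(),np.median(X[r]),X[r].min(),X[r].max(),Y[r].min(),Y[r].max(),Z[r].max())
    for z in np.arange(.16,.29,.01):
        q=(abs(Z-z)<.005)&(Y>.135)&(Y<.3)&(abs(X)<.2)
        q2=q&(Y>.152)
        print(round(z,2),q2.sum(),np.c_[X[q2],Y[q2]].mean(0).round(4), X[q2].min().round(3) if q2.any() else '',X[q2].max().round(3) if q2.any() else '')
    # caddy head
    r=(Z>.18)&(Z<.2)&(W[...,0]>.45)&(W[...,0]<.6)&(W[...,1]>.14)&(W[...,1]<.25)
    P=W[r];print('head',len(P),P.mean(0),cv2.minAreaRect((P[:,:2]*1000).astype(np.float32)))
    r=(abs(Z-.08)<.01)&(W[...,0]>.44)&(W[...,0]<.6)&(W[...,1]>.13)&(W[...,1]<.255)
    P=W[r];print('rim',len(P),cv2.minAreaRect((P[:,:2]*1000).astype(np.float32)))
E
```

```text
scene panel n 1704 slope [1.22831788e-04 1.48620213e-01] y med 0.14847534738429044
top ext [-0.16042177  0.16017159] [-0.14906001  0.15184262] 0.24521602444791235
nose 30 0.05219773333123793 0.04109485620790414 0.058180210265249 0.15522156995546682 0.16552930744316668 0.28012833684362537
0.16 3 [0.039  0.1536] -0.01 0.078
0.17 11 [0.0571 0.1532] 0.042 0.074
0.18 15 [0.0533 0.1531] 0.027 0.083
0.19 18 [0.0109 0.1782] -0.171 0.102
0.2 5 [0.0497 0.1558] 0.037 0.062
0.21 18 [0.0555 0.1561] -0.005 0.157
0.22 7 [0.0512 0.1567] 0.039 0.064
0.23 9 [0.0511 0.1571] 0.043 0.058
0.24 9 [0.0369 0.1564] -0.071 0.128
0.25 10 [0.053  0.1597] 0.044 0.056
0.26 11 [0.051  0.1619] 0.044 0.057
0.27 11 [0.051  0.1608] 0.041 0.058
0.28 8 [0.0508 0.1621] 0.045 0.055
head 84 [0.51697172 0.197529   0.1893593 ] ((515.5088500976562, 197.5166778564453), (21.073339462280273, 47.31558609008789), 54.56326675415039)
rim 243 ((514.6354370117188, 196.29852294921875), (81.34266662597656, 106.63702392578125), 57.892181396484375)
top panel n 966 slope [0.0024347  0.14973954] y med 0.14998442615979363
top ext [-0.15782278
[... 200 characters left out ...]
36 0.1527] 0.026 0.083
0.17 3 [0.062  0.1522] 0.03 0.083
0.18 5 [0.0359 0.1531] 0.018 0.078
0.19 22 [-0.088   0.2449] -0.173 0.083
0.2 1 [0.0375 0.1547] 0.038 0.038
0.21 12 [0.0467 0.1568] 0.036 0.061
0.22 4 [0.0393 0.1564] 0.037 0.043
0.23 3 [0.0432 0.1563] 0.043 0.043
0.24 3 [0.045  0.1582] 0.043 0.049
0.25 3 [0.0431 0.1568] 0.043 0.043
0.26 4 [0.0431 0.1604] 0.043 0.044
0.27 5 [0.046  0.1623] 0.043 0.053
0.28 19 [0.0489 0.1618] 0.043 0.055
head 121 [0.5157344  0.19573073 0.19001559] ((516.2608642578125, 196.066650390625), (18.48447036743164, 43.70792770385742), 57.212528228759766)
rim 249 ((515.7139892578125, 196.38885498046875), (76.5500259399414, 102.85055541992188), 57.390907287597656)
```

```bash
cat >> h.py <<'E'
TH=np.radians(80.6);WY=np.array([np.cos(TH),np.sin(TH),0]);WX=np.array([WY[1],-WY[0],0]);WC=np.array([.4745,-.2555,0])
def wash(x,y,z): return WC+x*WX+y*WY+np.array([0,0,z])
def towash(p): d=np.asarray(p)-WC; return np.array([d@WX,d@WY,p[2]])
def Rdown(a): # jaw angle a (rad): tool y dir
    y=np.array([np.cos(a),np.sin(a),0]);z=np.array([0,0,-1.]);return np.c_[np.cross(y,z),y,z]
def plan(wps,hand,start=None):
    """wps: (pos, jawdeg, nrows)"""
    o=bot.get_obs();p=o['tcp_pos'];Rm=R.from_quat(o['orientation'])
    rows=[]
    for pos,jd,n in wps:
        Rt=R.from_matrix(Rdown(np.radians(jd)))
        rv=(Rm.inv()*Rt).as_rotvec()
        if np.linalg.norm(rv)/n>0.187: print('turn too fast',np.linalg.norm(rv)/n)
        if np.linalg.norm(pos-p)/n>.0625: print('too far',np.linalg.norm(pos-p)/n)
        for i in range(n):
            d=Rm.inv().apply((np.asarray(pos)-p)/n*1000)
            rows.append([hand]+[round(v) for v in d]+[round(v,3) for v in rv/n])
            Rm=Rm*R.from_rotvec(rv/n)
        p=np.asarray(pos)
    print(len(rows));print(rows)
def st():
    o=bot.get_obs();Rm=R.from_quat(o['orientation']).as_matrix()
    print('t',round(o['time'],2),'tcp',o['tcp_pos'].round(4),'wash',towash(o['tcp_pos']).round(4),'jaw',np.degrees(np.arctan2(Rm[1,1],Rm[0,1])).round(2),'zt',Rm[:,2].round(3),'F',o['contact_force'].round(1),'op',round(o['opening'],4),'j',o['joints'].round(2))
E
python3 - <<'E'
from h import *
print(wash(.0495,.12,.35))
plan([(np.array([.40,.40,.36]),40,6),(wash(.0495,.12,.36),-9.4,12)],1)
E
```

```text
[ 0.54293444 -0.14519598  0.35      ]
18
[[1, -45, -17, -21, np.float64(0.0), np.float64(-0.0), np.float64(0.096)], [1, -46, -13, -21, np.float64(0.0), np.float64(-0.0), np.float64(0.096)], [1, -47, -8, -21, np.float64(0.0), np.float64(-0.0), np.float64(0.096)], [1, -47, -3, -21, np.float64(0.0), np.float64(-0.0), np.float64(0.096)], [1, -48, 1, -21, np.float64(0.0), np.float64(-0.0), np.float64(0.096)], [1, -47, 6, -21, np.float64(0.0), np.float64(-0.0), np.float64(0.096)], [1, -42, -20, 0, np.float64(-0.0), np.float64(0.0), np.float64(0.072)], [1, -44, -17, 0, np.float64(-0.0), np.float64(0.0), np.float64(0.072)], [1, -45, -14, 0, np.float64(-0.0), np.float64(0.0), np.float64(0.072)], [1, -46, -11, 0, np.float64(-0.0), np.float64(0.0), np.float64(0.072)], [1, -46, -7, 0, np.float64(-0.0), np.float64(0.0), np.float64(0.072)], [1, -47, -4, 0, np.float64(-0.0), np.float64(0.0), np.float64(0.072)], [1, -47, 0, 0, np.float64(-0.0), np.float64(0.0), np.float64(0.072)], [1, -47, 3, 0, np.float64(-0.0), np.float64(0.0), np.float64(0.072)], [1, -47, 6, 0, np.float64(-0.0), np.float64(0.0), np.float64(0.072)], [1, -46, 10, 0, np.float64(-0.0), np.float64(0.0), np.float64(0.072)], [1, -45, 13, 0, np.float64(-0.0), np.float64(0.0), np.float64(0.072)], [1, -44, 16, 0, np.float64(-0.0), np.float64(0.0), np.float64(0.072)]]
```

>>> play_rows([
  [[1,-45,-17,-21,0,0,0.096],[1,-46,-13,-21,0,0,0.096],[1,-47,-8,-21,0,0,0.096],[1,-47,-3,-21,0,0,0.096],[1,-48,1,-21,0,0,0.096],[1,-47,6,-21,0,0,0.096],[1,-42,-20,0,0,0,0.072],[1,-44,-17,0,0,0,0.072],[1,-45,-14,0,0,0,0.072],[1,-46,-11,0,0,0,0.072],[1,-46,-7,0,0,0,0.072],[1,-47,-4,0,0,0,0.072]],
])

```text
time: 3.3
tcp_pos: [0.4743, 0.1139, 0.3613]
orientation: [0.616, 0.787, 0.001, 0.002]
contact_force: [1.1, -0.6, 0.6]
opening: -0.0001
```

```bash
python3 - <<'E'
from h import *
st()
plan([(wash(.0495,.115,.36),-9.4,8)],1)
E
```

```text
t 3.3 tcp [0.4743 0.1139 0.3613] wash [-0.0605  0.3645  0.3613] jaw 13.88 zt [ 0.004  0.    -1.   ] F [ 1.1 -0.6  0.6] op -0.0001 j [ 0.24  0.08 -0.05  1.44 -0.    1.56]
8
[[1, -34, 0, 0, np.float64(0.001), np.float64(-0.0), np.float64(0.051)], [1, -34, 2, 0, np.float64(0.001), np.float64(-0.0), np.float64(0.051)], [1, -34, 4, 0, np.float64(0.001), np.float64(-0.0), np.float64(0.051)], [1, -34, 5, 0, np.float64(0.001), np.float64(-0.0), np.float64(0.051)], [1, -33, 7, 0, np.float64(0.001), np.float64(-0.0), np.float64(0.051)], [1, -33, 9, 0, np.float64(0.001), np.float64(-0.0), np.float64(0.051)], [1, -32, 11, 0, np.float64(0.001), np.float64(-0.0), np.float64(0.051)], [1, -32, 12, 0, np.float64(0.001), np.float64(-0.0), np.float64(0.051)]]
```

>>> play_rows([
  [[1,-34,0,0,0,0,0.051],[1,-34,2,0,0,0,0.051],[1,-34,4,0,0,0,0.051],[1,-34,5,0,0,0,0.051],[1,-33,7,0,0,0,0.051],[1,-33,9,0,0,0,0.051],[1,-32,11,0,0,0,0.051],[1,-32,12,0,0,0,0.051],[1,0,0,0,0,0,0]],
])

```text
time: 4.42
tcp_pos: [0.5412, -0.1631, 0.3623]
orientation: [0.769, 0.639, 0.003, 0.002]
contact_force: [0.1, 0.9, 0.5]
opening: -0.0001
```

```bash
python3 - <<'E'
from h import *
st()
im=snap('wrist','w1.png')
print([(b['p'],b['extent']) for b in models.boxes_of('wrist','hook')])
print(proj(im,[wash(.0495,.157,.28),wash(.0495,.145,.16)]))
a=snap('scene')['frame'][60:220,100:290,::-1];cv2.imwrite('pics/s1c.png',cv2.resize(a,None,fx=4,fy=3.7))
W=cloud(im);D=W-WC;X=D@WX;Y=D@WY;Z=W[...,2]
r=(Z>.26)&(Z<.3)&(Y>.12)&(Y<.2)
print(r.sum(),X[r].mean(),X[r].min(),X[r].max(),Y[r].min(),Y[r].max(),Z[r].max())
E
```

```text
t 4.42 tcp [ 0.5412 -0.1631  0.3623] wash [0.0507 0.1021 0.3623] jaw -10.61 zt [ 0.007  0.    -1.   ] F [0.1 0.9 0.5] op -0.0001 j [-0.29  0.22  0.13  1.47  0.    1.46]
[(0.8, [233.4, 97.9, 269.8, 138.0])]
[[251.93857554 113.58905968]
 [252.31443438 119.68581419]]
310 0.04663182652691999 0.04062855217145764 0.052301968996307305 0.15304848372390248 0.16493629064827592 0.2800381107848095
```

View pics/w1.png

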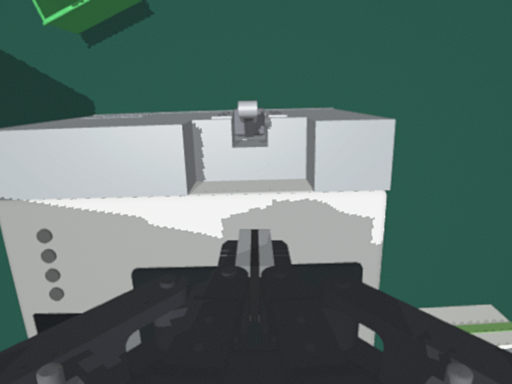

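View pics/s1c.png

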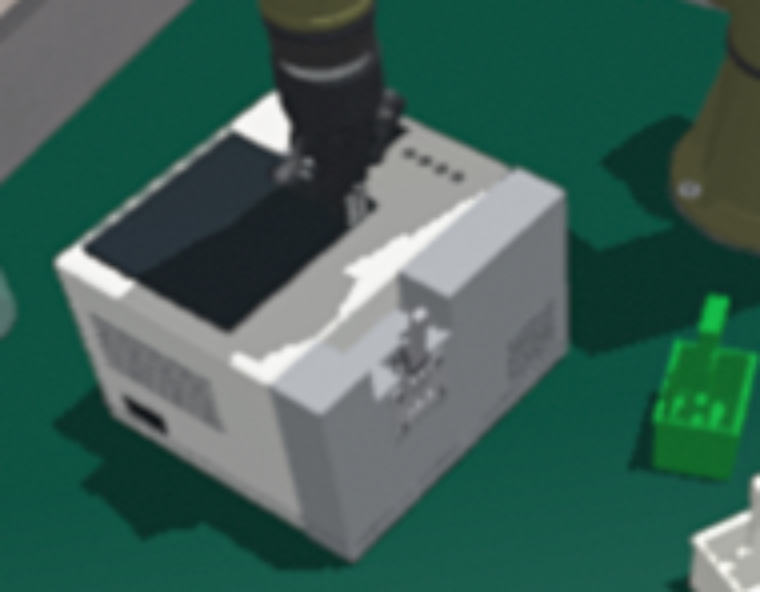

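```bash
python3 - <<'E'
from h import *
plan([(wash(.0485,.112,.30),-9.4,2),(wash(.0485,.112,.265),-9.4,2)],1)
E
```

```text
4
[[1, 4, -1, 31, np.float64(0.004), np.float64(-0.001), np.float64(-0.009)], [1, 4, -1, 31, np.float64(0.004), np.float64(-0.001), np.float64(-0.009)], [1, 0, 0, 17, np.float64(-0.0), np.float64(0.0), np.float64(0.0)], [1, 0, 0, 17, np.float64(-0.0), np.float64(0.0), np.float64(0.0)]]
```

>>> play_rows([
  [[1,4,-1,31,0.004,0,-0.009],[1,4,-1,31,0.004,0,-0.009],[1,0,0,17,0,0,0],[1,0,0,15,0,0,0],[1,0,0,0,0,0,0]],
])

```text
time: 5.2
tcp_pos: [0.5405, -0.1468, 0.268]
orientation: [0.76, 0.65, 0.002, -0.0]
contact_force: [0.0, 0.2, 0.3]
opening: -0.0002
```

```bash
cat >> h.py <<'E'
def arc(ts,s=.108,off=.009,x=.0485):
    out=[]
    for t in ts:
        d=np.array([np.sin(t),np.cos(t)]);n=np.array([-np.cos(t),np.sin(t)])
        C=np.array([.145,.16])+s*d+.005*n
        out.append((wash(x,C[0]-off,C[1]),-9.4,1))
    return out
E
python3 - <<'E'
from h import *
st()
plan([(wash(.0485,.132,.266),-9.4,3)]+arc([.1,.17,.24,.31,.38,.45,.52]),1)
E
```

```text
t 5.2 tcp [ 0.5405 -0.1468  0.268 ] wash [0.0474 0.118  0.268 ] jaw -8.88 zt [ 0.002  0.003 -1.   ] F [0.  0.2 0.3] op -0.0002 j [-0.27  0.22 -0.08  1.26  0.    1.46]
10
[[1, 5, 0, 1, np.float64(0.001), np.float64(-0.001), np.float64(0.003)], [1, 5, 0, 1, np.float64(0.001), np.float64(-0.001), np.float64(0.003)], [1, 5, 0, 1, np.float64(0.001), np.float64(-0.001), np.float64(0.003)], [1, 10, 0, -2, np.float64(-0.0), np.float64(0.0), np.float64(0.0)], [1, 8, 0, 1, np.float64(0.0), np.float64(-0.0), np.float64(0.0)], [1, 7, 0, 1, np.float64(0.0), np.float64(-0.0), np.float64(0.0)], [1, 7, 0, 2, np.float64(0.0), np.float64(0.0), np.float64(0.0)], [1, 7, 0, 2, np.float64(0.0), np.float64(0.0), np.float64(0.0)], [1, 7, 0, 3, np.float64(0.0), np.float64(0.0), np.float64(0.0)], [1, 7, 0, 3, np.float64(0.0), np.float64(0.0), np.float64(0.0)]]
```

>>> play_rows([
  [[1,5,0,1,0,0,0],[1,5,0,0,0,0,0],[1,5,0,0,0,0,0],[1,7,0,0,0,0,0],[1,7,0,1,0,0,0],[1,7,0,1,0,0,0]],
])

```text
time: 5.95
tcp_pos: [0.5479, -0.1093, 0.2679]
orientation: [0.76, 0.65, 0.003, 0.002]
contact_force: [-0.0, -0.0, -0.2]
opening: 0.0002
```

```bash
python3 - <<'E'
from h import *
st()
im=snap('scene')
a=im['frame'][80:220,130:270,::-1];cv2.imwrite('pics/s2c.png',cv2.resize(a,None,fx=4,fy=4))
E
```

```text
t 5.95 tcp [ 0.5479 -0.1093  0.2679] wash [0.0485 0.1562 0.2679] jaw -8.88 zt [ 0.007  0.001 -1.   ] F [-0.  -0.  -0.2] op 0.0002 j [-0.2   0.22 -0.09  1.26  0.    1.53]
```

View pics/s2c.png

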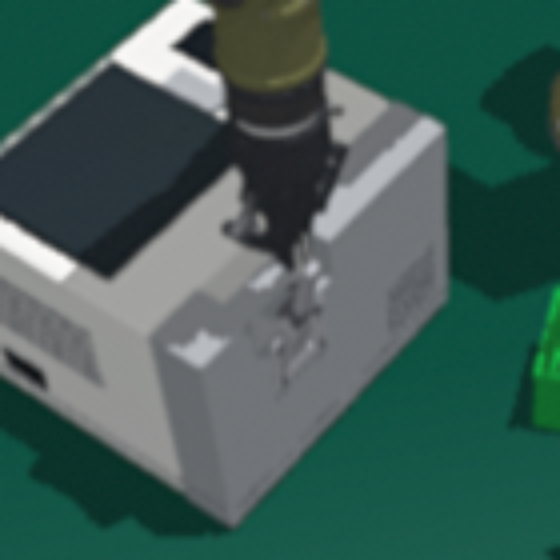

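```bash
python3 - <<'E'
from h import *
plan(arc(np.linspace(.33,1.2,12)),1)
E
```

```text
12
[[1, 9, 0, 4, np.float64(0.006), np.float64(-0.003), np.float64(0.01)], [1, 8, 0, 3, np.float64(0.0), np.float64(0.0), np.float64(0.0)], [1, 8, 0, 3, np.float64(0.0), np.float64(0.0), np.float64(-0.0)], [1, 8, 0, 4, np.float64(0.0), np.float64(0.0), np.float64(0.0)], [1, 7, 0, 5, np.float64(0.0), np.float64(0.0), np.float64(-0.0)], [1, 7, 0, 5, np.float64(0.0), np.float64(0.0), np.float64(0.0)], [1, 6, 0, 6, np.float64(0.0), np.float64(0.0), np.float64(-0.0)], [1, 6, 0, 6, np.float64(0.0), np.float64(0.0), np.float64(0.0)], [1, 5, 0, 7, np.float64(0.0), np.float64(0.0), np.float64(-0.0)], [1, 5, 0, 7, np.float64(0.0), np.float64(0.0), np.float64(0.0)], [1, 4, 0, 7, np.float64(0.0), np.float64(0.0), np.float64(-0.0)], [1, 4, 0, 8, np.float64(0.0), np.float64(0.0), np.float64(0.0)]]
```

>>> play_rows([
  [[1,9,0,2,0.003,0,0.01],[1,8,0,3,0,0,0],[1,8,0,3,0,0,0],[1,8,0,4,0,0,0],[1,7,0,5,0,0,0],[1,7,0,5,0,0,0],[1,6,0,6,0,0,0]],
])

```text
time: 6.88
tcp_pos: [0.5573, -0.0523, 0.2379]
orientation: [0.763, 0.646, 0.002, 0.0]
contact_force: [-0.0, -0.6, 0.0]
opening: -0.0001
```

```bash
python3 - <<'E'
from h import *
st()
im=snap('scene')
a=im['frame'][80:220,130:270,::-1];cv2.imwrite('pics/s3c.png',cv2.resize(a,None,fx=4,fy=4))
plan(arc(np.linspace(.85,1.5,8)),1)
E
```

```text
t 6.88 tcp [ 0.5573 -0.0523  0.2379] wash [0.0485 0.214  0.2379] jaw -9.46 zt [ 0.004  0.003 -1.   ] F [-0.  -0.6  0. ] op -0.0001 j [-0.1   0.23 -0.14  1.2   0.    1.64]
8
[[1, -1, 0, 2, np.float64(0.002), np.float64(-0.004), np.float64(-0.0)], [1, 7, 0, 8, np.float64(0.0), np.float64(0.0), np.float64(0.0)], [1, 6, 0, 8, np.float64(-0.0), np.float64(0.0), np.float64(-0.0)], [1, 5, 0, 9, np.float64(-0.0), np.float64(-0.0), np.float64(0.0)], [1, 4, 0, 9, np.float64(-0.0), np.float64(-0.0), np.float64(-0.0)], [1, 3, 0, 9, np.float64(-0.0), np.float64(-0.0), np.float64(0.0)], [1, 3, 0, 10, np.float64(0.0), np.float64(-0.0), np.float64(-0.0)], [1, 2, 0, 10, np.float64(0.0), np.float64(0.0), np.float64(0.0)]]
```

View pics/s3c.png

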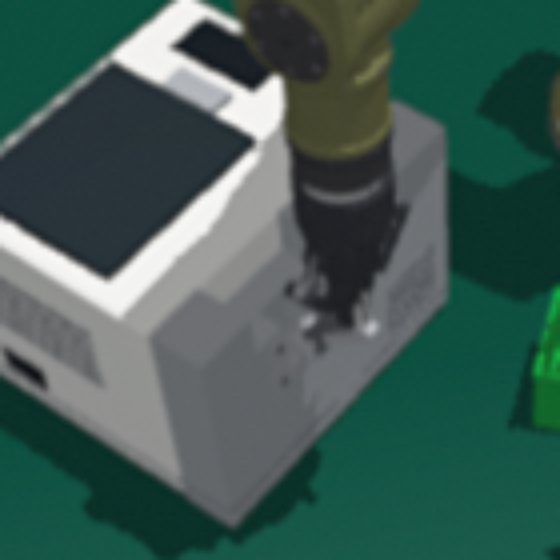

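>>> play_rows([
  [[1,4,0,6,0,0,0],[1,5,0,8,0,0,0],[1,5,0,8,0,0,0],[1,4,0,9,0,0,0],[1,3,0,9,0,0,0],[1,2,0,9,0,0,0],[1,1,0,7,0,0,0]],
])

```text
time: 7.8
tcp_pos: [0.5614, -0.0259, 0.1771]
orientation: [0.763, 0.647, 0.002, -0.001]
contact_force: [0.6, -0.6, 0.4]
opening: 0.0004
```

```bash
python3 - <<'E'
from h import *
st()
E
```

```text
t 7.8 tcp [ 0.5614 -0.0259  0.1771] wash [0.0482 0.2407 0.1771] jaw -9.43 zt [ 0.003  0.004 -1.   ] F [ 0.6 -0.6  0.4] op 0.0004 j [-0.05  0.27 -0.23  1.07  0.    1.69]
```

>>> play_rows([
  [[1,0,0,5,0,0,0],[1,0,0,4,0,0,0],[1,0,0,3,0,0,0]],
])

```text
time: 8.18
tcp_pos: [0.5616, -0.026, 0.1646]
orientation: [0.763, 0.647, 0.002, -0.0]
contact_force: [-3.2, -0.3, 15.3]
opening: 0.0001
```

>>> play_rows([
  [[1,0,0,3,0,0,0],[1,0,0,0,0,0,0]],
])

```text
time: 8.43
tcp_pos: [0.5619, -0.0259, 0.1655]
orientation: [0.763, 0.646, 0.004, 0.0]
contact_force: [-2.1, 1.4, 3.3]
opening: 0.0001
```

```bash
python3 - <<'E'
from h import *
st()
im=snap('scene')
a=im['frame'][80:220,130:270,::-1];cv2.imwrite('pics/s4c.png',cv2.resize(a,None,fx=4,fy=4))
E
```

```text
t 8.43 tcp [ 0.5619 -0.0259  0.1655] wash [0.0488 0.2408 0.1655] jaw -9.46 zt [ 0.006  0.004 -1.   ] F [-2.1  1.4  3.3] op 0.0001 j [-0.05  0.27 -0.25  1.04  0.    1.69]
```

View pics/s4c.png

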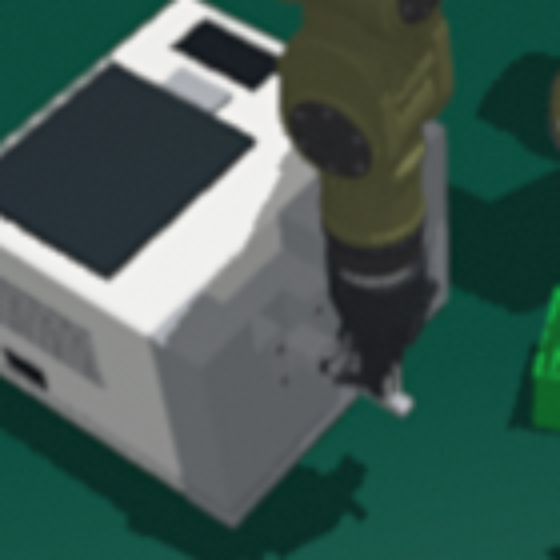

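Hook is at its stop: 15 N of resistance at z = 0.165, the expected height of the peg top. Next, the caddy.

```bash
python3 - <<'E'
from h import *
p=np.array([.5160,.1963,.28])
plan([(wash(.0488,.241,.20),-9.4,1),(wash(.0488,.241,.28),-9.4,2),(p,57.4,9)],-1)
E
```

```text
12
[[-1, 0, 0, -35, np.float64(0.005), np.float64(-0.005), np.float64(-0.001)], [-1, 0, 0, -40, np.float64(0.0), np.float64(0.0), np.float64(0.0)], [-1, 0, 0, -40, np.float64(0.0), np.float64(0.0), np.float64(0.0)], [-1, 24, -9, 0, np.float64(0.0), np.float64(-0.0), np.float64(-0.13)], [-1, 24, -6, 0, np.float64(0.0), np.float64(-0.0), np.float64(-0.13)], [-1, 25, -3, 0, np.float64(0.0), np.float64(-0.0), np.float64(-0.13)], [-1, 25, 1, 0, np.float64(0.0), np.float64(-0.0), np.float64(-0.13)], [-1, 25, 4, 0, np.float64(0.0), np.float64(-0.0), np.float64(-0.13)], [-1, 24, 7, 0, np.float64(0.0), np.float64(-0.0), np.float64(-0.13)], [-1, 23, 10, 0, np.float64(0.0), np.float64(-0.0), np.float64(-0.13)], [-1, 22, 13, 0, np.float64(0.0), np.float64(-0.0), np.float64(-0.13)], [-1, 20, 16, 0, np.float64(0.0), np.float64(-0.0), np.float64(-0.13)]]
```

>>> play_rows([
  [[1,0,0,-35,0.003,-0.004,0],[1,0,0,-40,0,0,0],[-1,0,0,-40,0,0,0],[-1,24,-9,0,0,0,-0.13],[-1,24,-6,0,0,0,-0.13],[-1,25,-3,0,0,0,-0.13],[-1,25,1,0,0,0,-0.13],[-1,25,4,0,0,0,-0.13],[-1,24,7,0,0,0,-0.13],[-1,23,10,0,0,0,-0.13],[-1,22,13,0,0,0,-0.13],[-1,20,16,0,0,0,-0.13]],
])

```text
time: 9.98
tcp_pos: [0.5129, 0.1979, 0.281]
orientation: [0.264, 0.965, -0.001, 0.002]
contact_force: [-0.8, 0.7, -0.3]
opening: 0.0852
```

```bash
python3 - <<'E'
from h import *
st()
im=snap('wrist','w2.png')
W=cloud(im)
r=(W[...,2]>.183)&(W[...,2]<.2)&(W[...,0]>.45)&(W[...,0]<.6)&(W[...,1]>.14)&(W[...,1]<.25)
P=W[r];print('head',len(P),P.mean(0) if len(P) else '',cv2.minAreaRect((P[:,:2]*1000).astype(np.float32)) if len(P) else '')
r=(abs(W[...,2]-.08)<.006)&(W[...,0]>.44)&(W[...,0]<.6)&(W[...,1]>.13)&(W[...,1]<.255)
P=W[r];print('rim',len(P),cv2.minAreaRect((P[:,:2]*1000).astype(np.float32)))
print(proj(im,[[.516,.1963,.19]]))
im=snap('scene')
a=im['frame'][80:250,130:320,::-1];cv2.imwrite('pics/s5c.png',cv2.resize(a,None,fx=4,fy=3.5,interpolation=2))
W=cloud(im);D=W-WC;X=D@WX;Y=D@WY;Z=W[...,2]
r=(Z>.14)&(Z<.2)&(Y>.16)&(Y<.29)&(X>.0)&(X<.1)
for y in np.arange(.16,.28,.01):
    q=r&(abs(Y-y)<.005)
    if q.any(): print(round(y,3),q.sum(),X[q].min().round(4),X[q].max().round(4),Z[q].max().round(4),np.median(X[q]).round(4))
E
```

```text
t 9.97 tcp [0.5129 0.1979 0.281 ] wash [-0.0361  0.4536  0.281 ] jaw 59.41 zt [ 0.003 -0.004 -1.   ] F [-0.8  0.7 -0.3] op 0.0852 j [ 0.37  0.2  -0.08  1.29 -0.    0.9 ]
head 1482 [0.51238775 0.1991652  0.18914891] ((513.7227172851562, 198.34039306640625), (17.99152374267578, 44.33393859863281), 57.19620895385742)
rim 1558 ((513.742431640625, 198.38919067382812), (76.1563949584961, 103.25881958007812), 57.0080451965332)
[[255.64051968 198.40408941]]
0.16 12 0.0371 0.0647 0.1763 0.0599
0.17 29 0.0382 0.064 0.1783 0.0537
0.18 21 0.0384 0.062 0.1775 0.0518
0.19 20 0.0356 0.0659 0.1789 0.0549
0.2 33 0.0335 0.0675 0.1823 0.0525
0.21 13 0.0448 0.0562 0.1729 0.0517
0.22 11 0.0441 0.0549 0.1768 0.0492
0.23 17 0.041 0.0542 0.1723 0.0501
0.24 12 0.0409 0.0542 0.1692 0.0491
0.25 13 0.041 0.0538 0.1704 0.0488
0.26 13 0.0405 0.0527 0.1686 0.0462
```

View pics/w2.png

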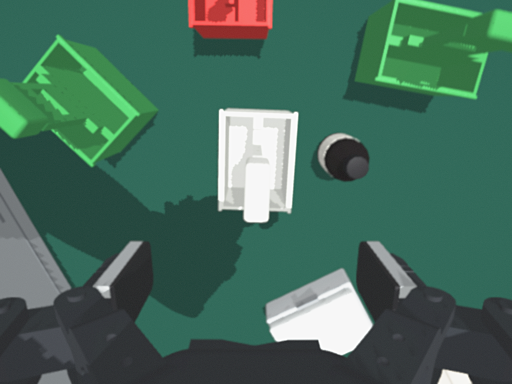

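View pics/s5c.png

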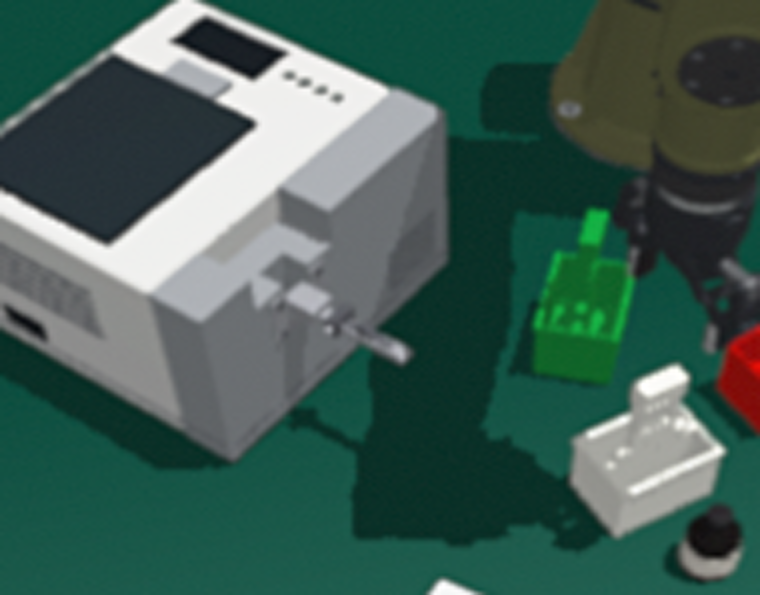

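```bash
python3 - <<'E'
from h import *
plan([(np.array([.5143,.1981,.20]),57.2,2),(np.array([.5143,.1981,.157]),57.2,2)],-1)
E
```

```text
4
[[-1, -1, 0, 40, np.float64(-0.001), np.float64(0.002), np.float64(0.019)], [-1, -1, 0, 40, np.float64(-0.001), np.float64(0.002), np.float64(0.019)], [-1, 0, 0, 22, np.float64(-0.0), np.float64(-0.0), np.float64(0.0)], [-1, 0, 0, 22, np.float64(-0.0), np.float64(-0.0), np.float64(0.0)]]
```

>>> play_rows([
  [[-1,-1,0,40,0,0.002,0.019],[-1,-1,0,40,0,0.002,0.019],[-1,0,0,22,0,0,0],[-1,0,0,22,0,0,0],[-1,0,0,0,0,0,0]],
])

```text
time: 10.7
tcp_pos: [0.5162, 0.1944, 0.1533]
orientation: [0.288, 0.958, -0.002, 0.001]
contact_force: [0.0, 0.5, 0.2]
opening: 0.0856
```

```bash
python3 - <<'E'
from h import *
st()
E
```

```text
t 10.7 tcp [0.5162 0.1944 0.1533] wash [-0.0323  0.4507  0.1533] jaw 56.56 zt [ 0.002 -0.004 -1.   ] F [0.  0.5 0.2] op 0.0856 j [ 0.36  0.27 -0.29  1.01 -0.    0.95]
```

>>> play_rows([
  [[-1,3,2,-4,0,0,0],[-1,0,0,0,0,0,0],[1,0,0,0,0,0,0],[1,0,0,0,0,0,0],[1,0,0,0,0,0,0],[1,0,0,0,0,0,0],[1,0,0,0,0,0,0],[1,0,0,0,0,0,0]],
], force=60)

```text
time: 11.7
tcp_pos: [0.5171, 0.198, 0.1615]
orientation: [0.289, 0.957, -0.0, 0.004]
contact_force: [-0.0, -0.5, 1.1]
opening: 0.0172
```

>>> play_rows([
  [[1,0,0,-15,0,0,0],[1,0,0,-25,0,0,0],[1,0,0,-25,0,0,0],[1,0,0,0,0,0,0]],
])

```text
time: 12.2
tcp_pos: [0.5157, 0.1979, 0.2291]
orientation: [0.289, 0.957, -0.001, 0.003]
contact_force: [0.2, -0.5, -2.4]
opening: 0.0172
```

```bash
python3 - <<'E'
from h import *
st()
im=snap('wrist','w3.png')
im=snap('scene')
a=im['frame'][80:250,180:370,::-1];cv2.imwrite('pics/s6c.png',cv2.resize(a,None,fx=4,fy=3.5,interpolation=2))
E
```

```text
t 12.2 tcp [0.5157 0.1979 0.2291] wash [-0.0334  0.4541  0.2291] jaw 56.45 zt [ 0.005 -0.003 -1.   ] F [ 0.2 -0.5 -2.4] op 0.0172 j [ 0.37  0.22 -0.17  1.17 -0.    0.95]
```

View pics/w3.png

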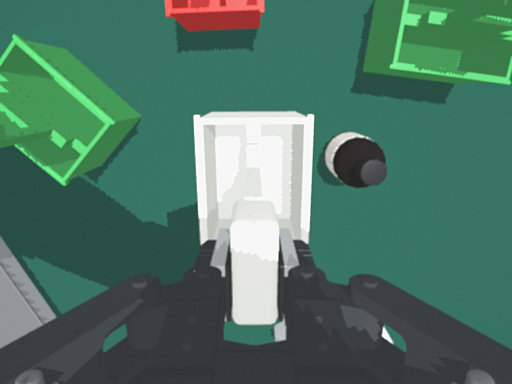

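View pics/s6c.png

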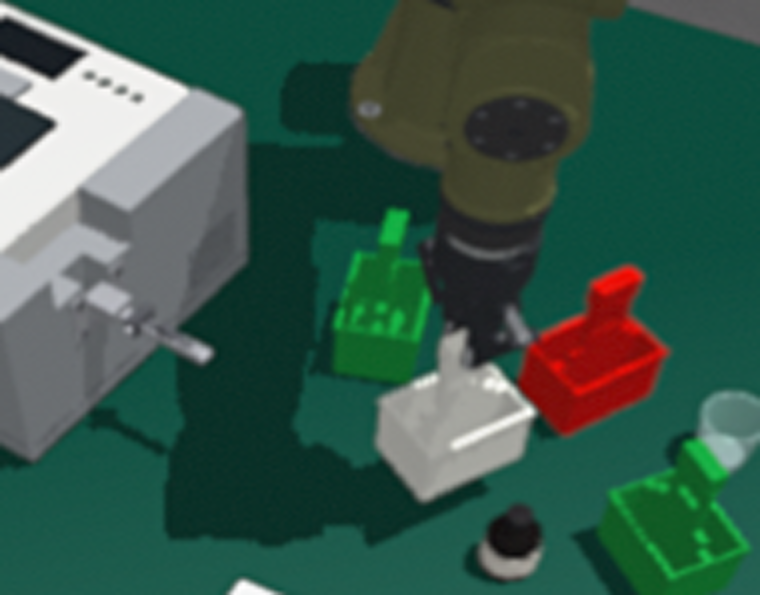

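```bash
python3 - <<'E'
from h import *
plan([(wash(.0495,.32,.225),80.6,7),(wash(.0495,.32,.195),80.6,2)],1)
E
```

```text
9
[[1, -19, -12, 0, np.float64(-0.001), np.float64(0.0), np.float64(-0.06)], [1, -18, -14, 0, np.float64(-0.001), np.float64(0.0), np.float64(-0.06)], [1, -17, -15, 0, np.float64(-0.001), np.float64(0.0), np.float64(-0.06)], [1, -16, -16, 0, np.float64(-0.001), np.float64(0.0), np.float64(-0.06)], [1, -15, -17, 0, np.float64(-0.001), np.float64(0.0), np.float64(-0.06)], [1, -14, -17, 0, np.float64(-0.001), np.float64(0.0), np.float64(-0.06)], [1, -13, -18, 0, np.float64(-0.001), np.float64(0.0), np.float64(-0.06)], [1, 0, 0, 15, np.float64(0.0), np.float64(-0.0), np.float64(-0.0)], [1, 0, 0, 15, np.float64(0.0), np.float64(-0.0), np.float64(-0.0)]]
```

>>> play_rows([
  [[1,-19,-12,0,-0.001,0,-0.06],[1,-18,-14,0,-0.001,0,-0.06],[1,-17,-15,0,-0.001,0,-0.06],[1,-16,-16,0,-0.001,0,-0.06],[1,-15,-17,0,-0.001,0,-0.06],[1,-14,-17,0,-0.001,0,-0.06],[1,-13,-18,0,-0.001,0,-0.06],[1,0,0,14,0,0,0],[1,0,0,14,0,0,0],[1,0,0,0,0,0,0]],
])

```text
time: 13.55
tcp_pos: [0.5679, 0.0479, 0.1827]
orientation: [0.075, 0.997, -0.001, -0.009]
contact_force: [0.0, -0.3, -3.7]
opening: 0.017
```

```bash
python3 - <<'E'
from h import *
st()
o=bot.get_obs()
im=snap('scene')
a=im['frame'][100:240,170:330,::-1];cv2.imwrite('pics/s7c.png',cv2.resize(a,None,fx=4.5,fy=4.2,interpolation=2))
W=cloud(im);D=W-WC;X=D@WX;Y=D@WY;Z=W[...,2]
for z0,z1 in [(.03,.07),(.09,.125),(.12,.15),(.15,.22)]:
    r=(Z>z0)&(Z<z1)&(Y>.255)&(Y<.42)&(abs(X-.05)<.09)&(im['frame'].min(2)>100)
    print(z0,r.sum(),X[r].min(),X[r].max(),Y[r].min(),Y[r].max(),np.median(X[r]),Z[r].min(),Z[r].max())
im=snap('top')
W=cloud(im);D=W-WC;X=D@WX;Y=D@WY;Z=W[...,2]
for z0,z1 in [(.03,.07),(.09,.125),(.12,.15),(.15,.22)]:
    r=(Z>z0)&(Z<z1)&(Y>.255)&(Y<.42)&(abs(X-.05)<.09)&(im['frame'].min(2)>100)
    if r.any(): print(z0,r.sum(),X[r].min(),X[r].max(),Y[r].min(),Y[r].max(),np.median(X[r]),Z[r].min(),Z[r].max())
a=im['frame'][150:290,220:340,::-1];cv2.imwrite('pics/t7c.png',cv2.resize(a,None,fx=4,fy=4,interpolation=2))
E
```

```text
t 13.55 tcp [0.5679 0.0479 0.1827] wash [0.0426 0.3146 0.1827] jaw 81.35 zt [-0.019 -0.    -1.   ] F [ 0.  -0.3 -3.7] op 0.017 j [ 0.08  0.3  -0.18  1.11  0.    0.23]
0.03 314 -0.013348148674147384 0.088473780140336 0.2761859229914692 0.3505136419357184 0.0468875096367381 0.030084445416908467 0.06979494175230117
0.09 278 -0.01593506784749355 0.09010024283485779 0.273324793324639 0.35139580801334475 0.04999677978584738 0.09000666390935508 0.1243445412895825
0.12 56 0.01617337749120289 0.07414128605168999 0.30938267955791776 0.3193891409188922 0.04115784702267591 0.12008954852252773 0.14950901311554077
0.15 94 0.03878290410632834 0.06384800268890362 0.2565420693055441 0.3334426359474266 0.05634304976158386 0.15486265896243046 0.21616971326578782
```

View pics/s7c.png

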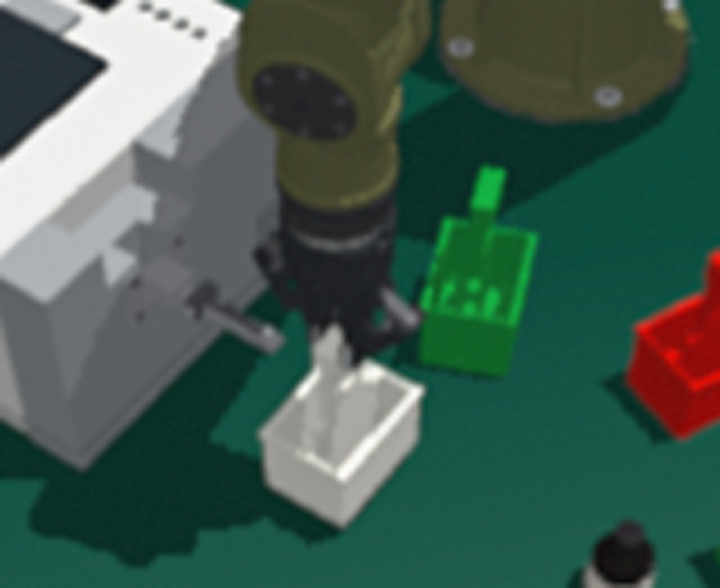

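View pics/t7c.png

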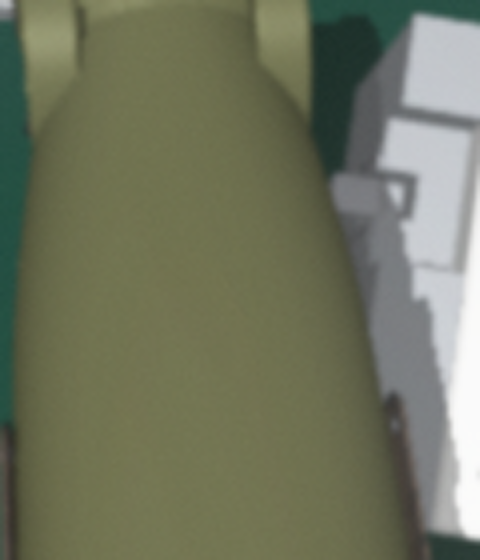

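```bash
python3 - <<'E'
from h import *
plan([(wash(.0511,.312,.1945),80.6,2)],1)
E
```

```text
2
[[1, -4, -2, -5, np.float64(-0.001), np.float64(-0.008), np.float64(0.007)], [1, -4, -1, -5, np.float64(-0.001), np.float64(-0.008), np.float64(0.007)]]
```

>>> play_rows([
  [[1,-4,-2,-6,-0.001,-0.008,0.007],[1,-4,-1,-6,-0.001,-0.008,0.007],[1,0,0,0,0,0,0]],
])

```text
time: 14.02
tcp_pos: [0.5781, 0.0445, 0.1989]
orientation: [0.082, 0.997, -0.0, 0.002]
contact_force: [-0.2, -0.3, -1.9]
opening: 0.0171
```

```bash
cat >> h.py <<'E'
def box():
    im=snap('scene');W=cloud(im);D=W-WC;X=D@WX;Y=D@WY;Z=W[...,2]
    g=(im['frame'].min(2)>90)&(abs(X-.05)<.09)
    for z0,z1,y0,y1 in [(.03,.12,.14,.42),(.12,.15,.16,.42)]:
        r=(Z>z0)&(Z<z1)&(Y>y0)&(Y<y1)&g
        if r.any(): print(z0,r.sum(),'X',np.percentile(X[r],[1,99]).round(4),'Y',np.percentile(Y[r],[1,99]).round(4))
    return im
E
python3 - <<'E'
from h import *
st(); im=box()
a=im['frame'][130:230,190:310,::-1];cv2.imwrite('pics/s8c.png',cv2.resize(a,None,fx=6,fy=6,interpolation=2))
E
```

```text
t 14.03 tcp [0.5781 0.0445 0.1989] wash [0.0532 0.3129 0.1989] jaw 80.56 zt [ 0.004 -0.001 -1.   ] F [-0.2 -0.3 -1.9] op 0.0171 j [ 0.08  0.29 -0.16  1.12 -0.    0.24]
0.03 1154 X [-0.0349  0.1354] Y [0.1452 0.3492]
0.12 111 X [0.0023 0.1012] Y [0.2772 0.3499]
```

View pics/s8c.png

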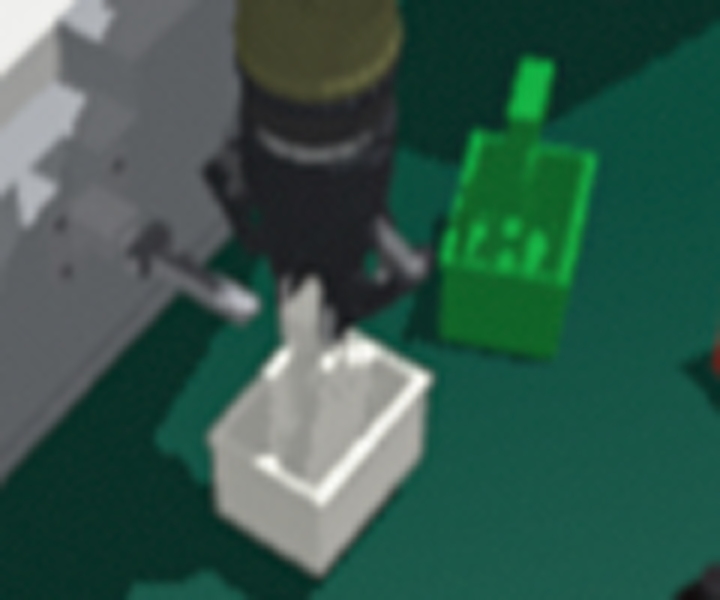

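>>> play_rows([
  [[1,3,-8,3,0,0,0],[1,0,-8,0,0,0,0],[1,0,-5,0,0,0,0],[1,0,0,0,0,0,0]],
])

```text
time: 14.58
tcp_pos: [0.5704, 0.0223, 0.195]
orientation: [0.082, 0.997, -0.0, 0.001]
contact_force: [-0.2, -0.2, -2.8]
opening: 0.017
```

```bash
python3 - <<'E'
from h import *
st(); im=box()
a=im['frame'][130:230,190:310,::-1];cv2.imwrite('pics/s9c.png',cv2.resize(a,None,fx=6,fy=6,interpolation=2))
E
```

```text
t 14.57 tcp [0.5704 0.0223 0.195 ] wash [0.0492 0.2898 0.195 ] jaw 80.54 zt [ 0.003 -0.001 -1.   ] F [-0.2 -0.2 -2.8] op 0.017 j [ 0.04  0.27 -0.18  1.11 -0.    0.2 ]
0.03 1184 X [-0.0335  0.1359] Y [0.1453 0.3255]
0.12 77 X [0.0081 0.0848] Y [0.2832 0.3168]
```

View pics/s9c.png

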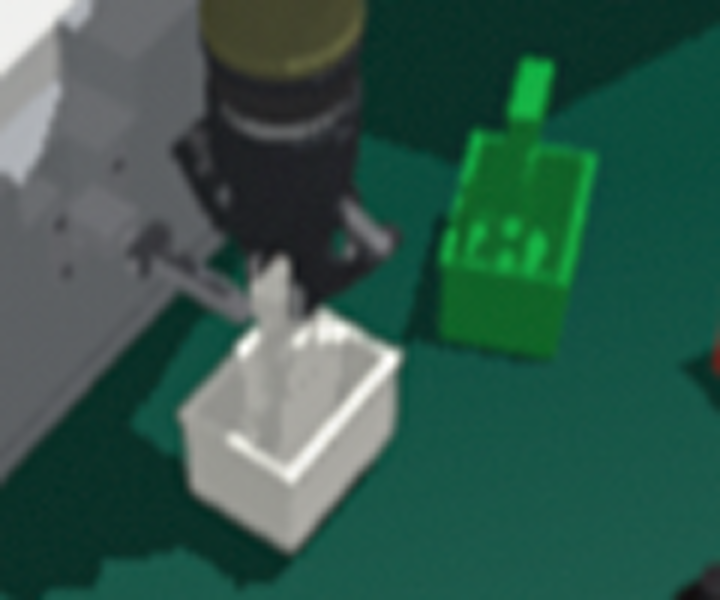

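>>> play_rows([
  [[1,0,-7,0,0,0,0],[1,0,-6,0,0,0,0],[1,0,-5,0,0,0,0],[1,0,-4,0,0,0,0],[1,0,-4,0,0,0,0]],
])

```text
time: 15.25
tcp_pos: [0.5661, -0.0046, 0.1951]
orientation: [0.082, 0.997, -0.0, 0.001]
contact_force: [0.3, 0.3, -2.8]
opening: 0.0171
```

```bash
python3 - <<'E'
from h import *
st()
im=snap('scene')
a=im['frame'][130:230,190:310,::-1];cv2.imwrite('pics/s10c.png',cv2.resize(a,None,fx=6,fy=6,interpolation=2))
E
```

```text
t 15.25 tcp [ 0.5661 -0.0046  0.1951] wash [0.0494 0.2625 0.1951] jaw 80.58 zt [ 0.003 -0.001 -1.   ] F [ 0.3  0.3 -2.8] op 0.0171 j [-0.01  0.26 -0.2   1.11 -0.    0.16]
```

View pics/s10c.png

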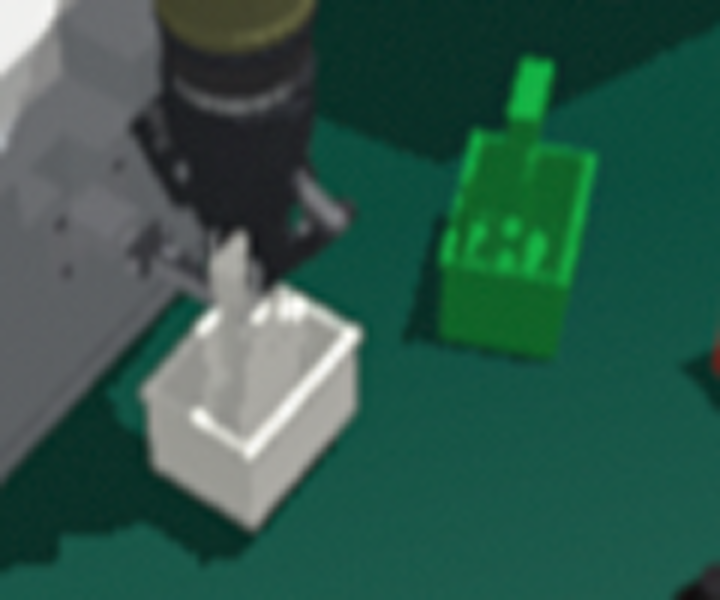

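>>> play_rows([
  [[1,0,-4,0,0,0,0],[1,0,-4,0,0,0,0],[1,0,0,0,0,0,0]],
])

```text
time: 15.68
tcp_pos: [0.5646, -0.0135, 0.1951]
orientation: [0.082, 0.997, -0.001, 0.001]
contact_force: [0.4, 0.4, -2.1]
opening: 0.0167
```

>>> play_rows([
  [[1,0,-4,0,0,0,0],[1,0,-4,0,0,0,0]],
])

```text
time: 15.92
tcp_pos: [0.5632, -0.0215, 0.195]
orientation: [0.082, 0.997, -0.0, 0.001]
contact_force: [0.5, -0.0, -2.2]
opening: 0.0174
```

```bash
python3 - <<'E'
from h import *
st()
im=snap('scene')
a=im['frame'][130:230,190:310,::-1];cv2.imwrite('pics/s11c.png',cv2.resize(a,None,fx=6,fy=6,interpolation=2))
E
```

```text
t 15.93 tcp [ 0.5632 -0.0215  0.195 ] wash [0.0493 0.2453 0.195 ] jaw 80.59 zt [ 0.003 -0.001 -1.   ] F [ 0.5 -0.  -2.2] op 0.0174 j [-0.04  0.26 -0.2   1.11 -0.    0.13]
```

View pics/s11c.png

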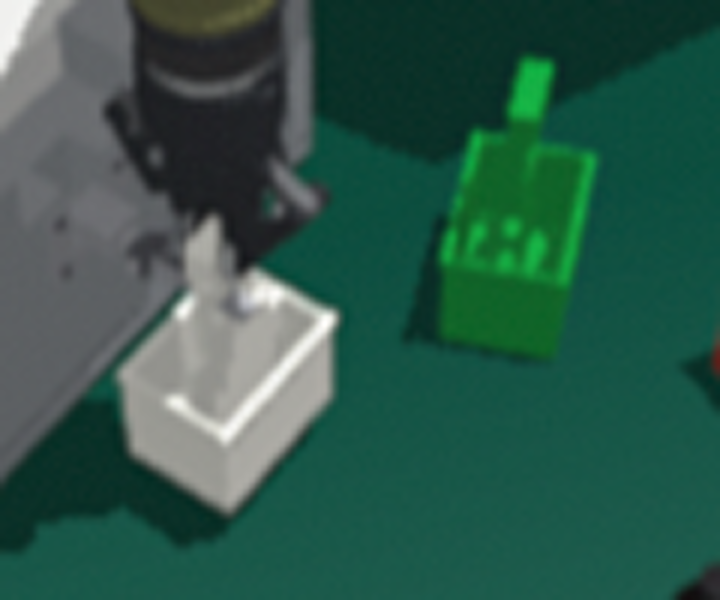

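>>> play_rows([
  [[1,0,-4,1,0,0,0],[1,0,-4,0,0,0,0],[1,0,-4,0,0,0,0]],
])

```text
time: 16.35
tcp_pos: [0.5613, -0.034, 0.1942]
orientation: [0.082, 0.997, -0.0, 0.002]
contact_force: [1.0, 1.7, -1.3]
opening: 0.0171
```

>>> play_rows([
  [[1,0,-4,0,0,0,0],[1,0,-4,0,0,0,0]],
])

```text
time: 16.6
tcp_pos: [0.5604, -0.0421, 0.1947]
orientation: [0.082, 0.997, 0.0, 0.002]
contact_force: [0.3, 1.2, -1.2]
opening: 0.0171
```

```bash
python3 - <<'E'
from h import *
st()
E
```

```text
t 16.6 tcp [ 0.5604 -0.0421  0.1947] wash [0.0499 0.2246 0.1947] jaw 80.6 zt [ 0.004  0.    -1.   ] F [ 0.3  1.2 -1.2] op 0.0171 j [-0.08  0.26 -0.21  1.1   0.    0.09]
```

>>> play_rows([
  [[1,0,-3,0,0,0,0],[1,0,-3,0,0,0,0]],
])

```text
time: 16.85
tcp_pos: [0.5594, -0.0486, 0.1949]
orientation: [0.082, 0.997, 0.0, 0.002]
contact_force: [0.6, 1.2, -1.1]
opening: 0.017
```

>>> play_rows([
  [[1,0,-3,0,0,0,0]],
])

```text
time: 16.98
tcp_pos: [0.5589, -0.0518, 0.1949]
orientation: [0.082, 0.997, 0.0, 0.002]
contact_force: [1.2, 0.6, -1.9]
opening: 0.0171
```

>>> play_rows([
  [[1,0,-2,0,0,0,0]],
])

```text
time: 17.1
tcp_pos: [0.5585, -0.0541, 0.1949]
orientation: [0.082, 0.997, 0.0, 0.002]
contact_force: [0.6, 0.8, -1.4]
opening: 0.017
```

```bash
python3 - <<'E'
from h import *
st()
im=snap('scene')
a=im['frame'][130:230,170:290,::-1];cv2.imwrite('pics/s12c.png',cv2.resize(a,None,fx=6,fy=6,interpolation=2))
E
```

```text
t 17.1 tcp [ 0.5585 -0.0541  0.1949] wash [0.05   0.2124 0.1949] jaw 80.58 zt [ 0.005 -0.    -1.   ] F [ 0.6  0.8 -1.4] op 0.017 j [-0.1   0.25 -0.21  1.1   0.    0.07]
```

View pics/s12c.png

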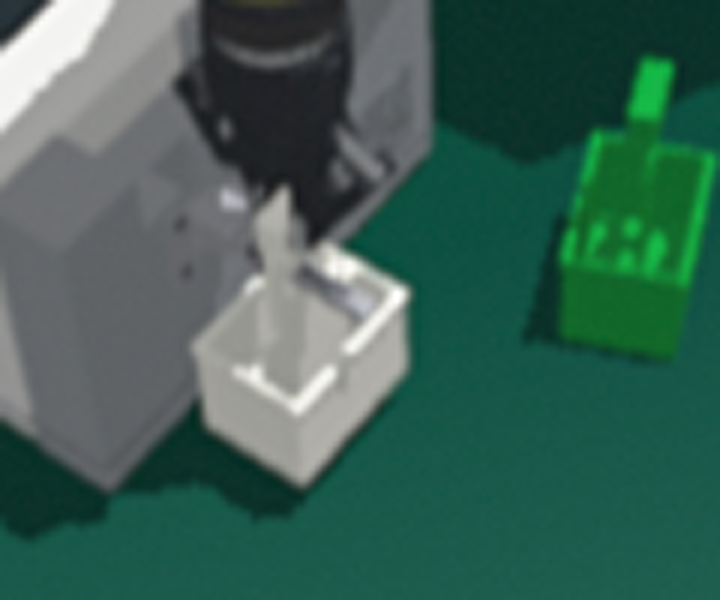

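>>> play_rows([
  [[1,0,-2,1,0,0,0]],
])

```text
time: 17.27
tcp_pos: [0.5582, -0.0564, 0.1939]
orientation: [0.082, 0.997, -0.0, 0.002]
contact_force: [0.1, 1.0, -0.6]
opening: 0.017
```

>>> play_rows([
  [[1,0,-2,1,0,0,0]],
])

```text
time: 17.4
tcp_pos: [0.5578, -0.0585, 0.1928]
orientation: [0.082, 0.997, -0.0, 0.002]
contact_force: [0.3, 2.0, -1.1]
opening: 0.0169
```

>>> play_rows([
  [[1,0,-2,0,0,0,0]],
])

```text
time: 17.52
tcp_pos: [0.5573, -0.0607, 0.1925]
orientation: [0.082, 0.997, -0.0, 0.002]
contact_force: [-0.3, 0.1, -1.7]
opening: 0.0171
```

>>> play_rows([
  [[1,0,-2,0,0,0,0]],
])

```text
time: 17.65
tcp_pos: [0.5566, -0.063, 0.1922]
orientation: [0.082, 0.997, -0.0, 0.002]
contact_force: [0.1, -0.8, -2.2]
opening: 0.0169
```

>>> play_rows([
  [[1,0,-2,0,0,0,0]],
])

```text
time: 17.77
tcp_pos: [0.5566, -0.0633, 0.1922]
orientation: [0.082, 0.997, 0.002, 0.002]
contact_force: [1.8, 9.2, -1.0]
opening: 0.0168
```

```bash
python3 - <<'E'
from h import *
st()
im=snap('scene')
a=im['frame'][130:230,170:290,::-1];cv2.imwrite('pics/s13c.png',cv2.resize(a,None,fx=6,fy=6,interpolation=2))
E
```

```text
t 17.77 tcp [ 0.5566 -0.0633  0.1922] wash [0.0496 0.203  0.1922] jaw 80.61 zt [ 0.004  0.003 -1.   ] F [ 1.8  9.2 -1. ] op 0.0168 j [-0.12  0.25 -0.22  1.1   0.    0.05]
```

View pics/s13c.png

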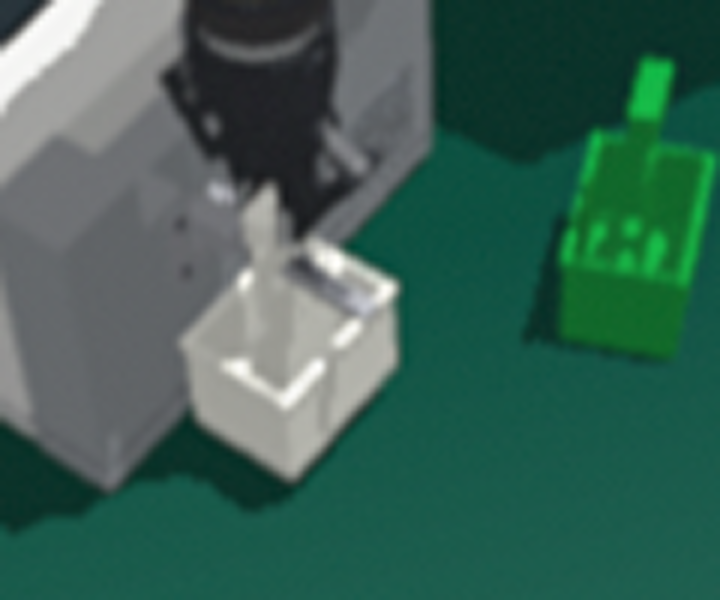

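Collar reached: 9 N at the stop. The push force had dropped from 2 N to about 0 just before, which fits the catch snapping. Now I lower gently and release.

>>> play_rows([
  [[1,0,0,1,0,0,0],[1,0,0,0,0,0,0]],
])

```text
time: 18.08
tcp_pos: [0.5567, -0.0631, 0.1914]
orientation: [0.082, 0.997, 0.002, 0.002]
contact_force: [0.1, 1.6, -1.4]
opening: 0.0169
```

```bash
python3 - <<'E'
from h import *
st()
E
```

```text
t 18.07 tcp [ 0.5567 -0.0631  0.1914] wash [0.0497 0.2032 0.1914] jaw 80.63 zt [ 0.005  0.004 -1.   ] F [ 0.1  1.6 -1.4] op 0.0169 j [-0.12  0.25 -0.22  1.09  0.    0.05]
```

>>> play_rows([
  [[1,0,0,1,0,0,0],[1,0,0,0,0,0,0]],
])

```text
time: 18.32
tcp_pos: [0.5567, -0.0631, 0.1914]
orientation: [0.082, 0.997, 0.002, 0.002]
contact_force: [-1.0, 1.9, -2.1]
opening: 0.0168
```

>>> play_rows([
  [[1,0,0,1,0,0,0],[1,0,0,0,0,0,0]],
])

```text
time: 18.58
tcp_pos: [0.5567, -0.0631, 0.1913]
orientation: [0.082, 0.997, 0.002, 0.003]
contact_force: [-1.3, 1.6, -0.1]
opening: 0.0171
```

>>> play_rows([
  [[0.45,0,0,0,0,0,0],[0.4,0,0,0,0,0,0],[0.35,0,0,0,0,0,0],[0.3,0,0,0,0,0,0],[0.3,0,0,0,0,0,0]],
])

```text
time: 19.2
tcp_pos: [0.5572, -0.0645, 0.1909]
orientation: [0.082, 0.997, 0.001, 0.003]
contact_force: [0.7, -0.8, -0.0]
opening: 0.0301
```

```bash
python3 - <<'E'
from h import *
st()
im=snap('wrist','w4.png')
im=snap('scene')
a=im['frame'][130:230,170:290,::-1];cv2.imwrite('pics/s14c.png',cv2.resize(a,None,fx=6,fy=6,interpolation=2))
E
```

```text
t 19.2 tcp [ 0.5572 -0.0645  0.1909] wash [0.0504 0.202  0.1909] jaw 80.58 zt [ 0.006  0.001 -1.   ] F [ 0.7 -0.8 -0. ] op 0.0301 j [-0.12  0.25 -0.22  1.09  0.    0.05]
```

View pics/s14c.png

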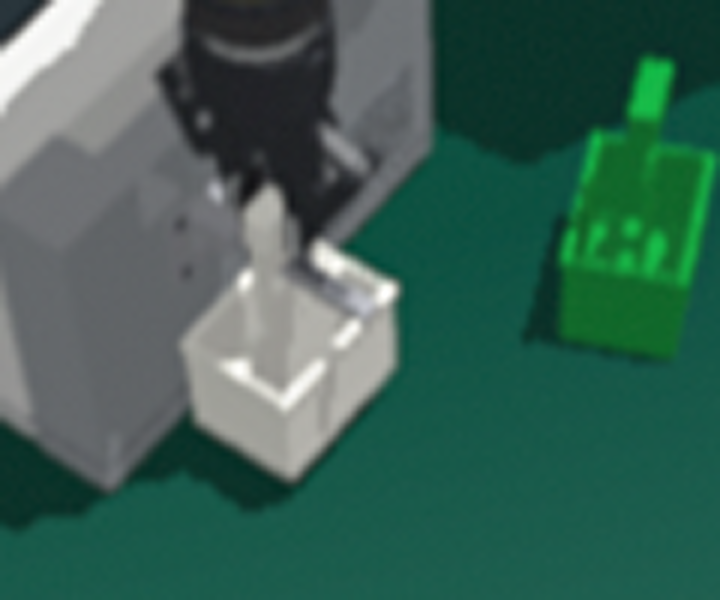

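View pics/w4.png

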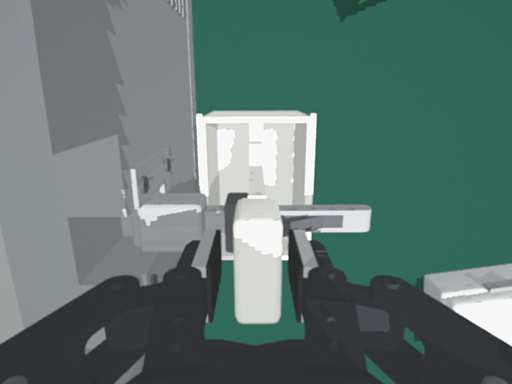

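Caddy hangs and the fingers are clear on both sides of the head (wrist view 215 and 300, head at 258). Next I withdraw straight up.

>>> play_rows([
  [[0.3,0,0,-10,0,0,0],[0.3,0,0,-20,0,0,0],[0.3,0,0,-30,0,0,0],[0.3,0,0,-40,0,0,0],[0.3,0,0,-40,0,0,0],[0.3,0,0,0,0,0,0]],
])

```text
time: 20.05
tcp_pos: [0.5561, -0.0645, 0.3386]
orientation: [0.082, 0.997, 0.001, 0.004]
contact_force: [-0.0, -0.1, -0.8]
opening: 0.03
```

```bash
python3 - <<'E'
from h import *
st()
im=snap('wrist','w5.png')
a=im['frame'][150:384,150:400,::-1];cv2.imwrite('pics/w5c.png',cv2.resize(a,None,fx=3,fy=2.5))
W=cloud(im);D=W-WC;X=D@WX;Y=D@WY;Z=W[...,2]
# head top, peg
r=(Z>.205)&(Z<.235)&(Y>.17)&(Y<.24)&(abs(X-.05)<.04)
print('head',r.sum(),X[r].min(),X[r].max(),Y[r].min(),Y[r].max(),np.percentile(Z[r],95))
for y in np.arange(.18,.27,.004):
    q=(abs(Y-y)<.002)&(abs(X-.047)<.003)&(Z>.15)
    if q.any(): print(round(y,3),q.sum(),np.median(Z[q]).round(4),Z[q].max().round(4))
for l in ['catch','hook']: print(l,[(b['p'],b['extent']) for b in models.boxes_of('wrist',l)])
im=snap('scene')
a=im['frame'][120:240,170:320,::-1];cv2.imwrite('pics/s15c.png',cv2.resize(a,None,fx=5,fy=5,interpolation=2))
E
```

```text
t 20.05 tcp [ 0.5561 -0.0645  0.3386] wash [0.0493 0.2017 0.3386] jaw 80.6 zt [ 0.008  0.001 -1.   ] F [-0.  -0.1 -0.8] op 0.03 j [-0.12  0.21  0.06  1.41  0.    0.05]
head 1279 0.02406420262428374 0.06803509569661811 0.1943997538007822 0.21206580662822652 0.22046267466236594
0.18 27 0.1648 0.1667
0.184 150 0.3766 0.3853
0.188 217 0.3604 0.3771
0.192 20 0.1743 0.1755
0.196 39 0.2191 0.2206
0.2 38 0.2194 0.2203
0.204 37 0.2194 0.2205
0.208 39 0.2195 0.2209
0.212 23 0.2184 0.221
0.216 308 0.3693 0.3848
0.22 50 0.3759 0.3817
0.224 24 0.1719 0.1738
0.228 23 0.1699 0.1722
0.232 93 0.3928 0.3941
0.236 281 0.3939 0.3961
0.24 282 0.3953 0.3967
0.244 493 0.4104 0.4156
0.248 221 0.4147 0.4182
0.252 29 0.1647 0.1661
0.256 28 0.1649 0.1664
0.26 25 0.1646 0.1655
0.264 8 0.1632 0.1638
catch [(0.59, [265.1, 159.8, 288.1, 173.6])]
hook [(0.64, [184.3, 150.3, 318.6, 183.0])]
```

View pics/w5.png

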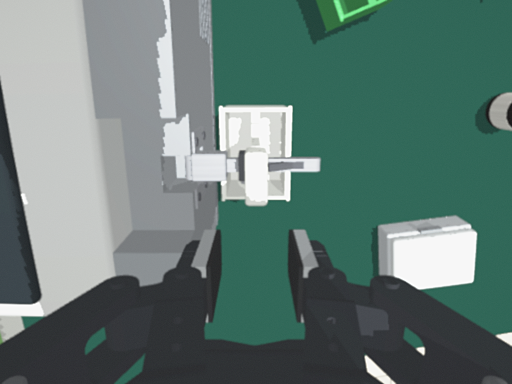

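View pics/s15c.png

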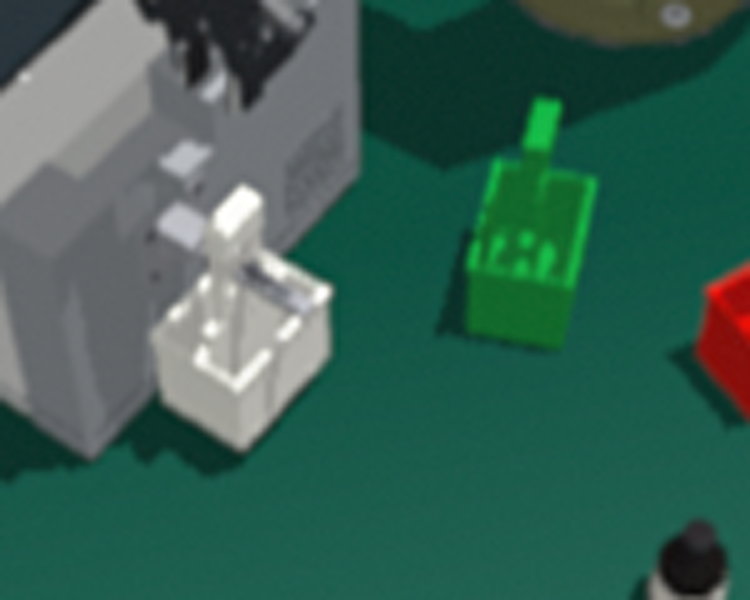

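Measured catch height is 6.9 mm above the peg at Y 0.224 and 4.9 mm at 0.228. The raised ramp should give 6.5 and 4.4, so it has sprung up. The caddy's head top at 0.220 matches the hanging height. One last bystander check, then I hand in.

```bash
python3 - <<'E'
from h import *
im=snap('scene');W=cloud(im)
for l in ['reagent_mid','tipbox_mid','beaker_mid']:
    for m in models.masks_of('scene',l)[:1]:
        P=W[m['region']];P=P[np.isfinite(P).all(1)];print(l,np.median(P,0).round(3),m['p'])
st()
print(job_done())
E
```

```text
reagent_mid [0.578 0.285 0.063] 0.72
tipbox_mid [0.765 0.162 0.057] 0.71
beaker_mid [0.349 0.41  0.049] 0.5
t 20.45 tcp [ 0.5539 -0.0643  0.3333] wash [0.0471 0.2016 0.3333] jaw 80.59 zt [-0.     0.002 -1.   ] F [ 0.3 -0.4  0. ] op 0.0296 j [-0.12  0.21  0.05  1.41  0.    0.05]
the job is handed in; nothing more can be done
None
```

The hook is folded out to its stop, and the white caddy is hanging on it against the collar with the catch up behind it. I handed the job in at about 20 s; no verdict is reported.

- **Hook:** It met its stop with the peg's top at 0.165 m, the expected height, and a reading of 15 N.
- **Sliding on:** Wrist readings stayed at about 2 N over the catch and 9 N at the collar, whose face is about 54 mm from the axis.
- **Caddy:** The top of the handle is at 0.220 m, which is the free-hanging height. The plate is about 3 mm from the seat point along the hook and about 2 mm off sideways.
- **Catch:** The last depth picture shows its ramp 6.9 and 4.9 mm above the peg, against 6.5 and 4.4 mm expected when it is up. I did not test it by pulling the caddy back.
- **Bystanders:** Bottle, tip box and beaker read within about 2 mm of where they started.
- **Robot:** The gripper was clear, about 11 cm above the caddy, at hand-in.

No check failed. The camera estimates disagreed with each other by 2 to 4 mm, well inside the tolerances.

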